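# Start up the laminator by its keys in order

## Task

Start up the laminator by pressing its controls in this order with only the tips of the closed fingers: press down the raised far end of the rocker switch so that it is fully on, then push the square key fully in so that it stays in, then press the round key fully in for a moment and let it come back up. Do not press the round or the square key before its turn, do not press the narrow bar-shaped key, and do not pick up or shove any of the things lying around.

Things in the scene. Friction and masses are not known exactly. Their poses are not given: they have to be found in the camera images.
- laminator: Grey desktop laminator with black end cheeks, 160 (x) x 420 (y) mm, fixed. Origin on the worktop under its middle; x to its back (away from the robot), y to its left, z up. Its deck, 75 mm up, has four control units in a row along y, in changing order: black bezels 90x66 mm, tops 83 mm up, key centres 72 mm apart at x = -12 mm. A thin feed lip stands 43 mm out at its front, under 40 mm high.
- rocker (a joint): Rocker switch: grey paddle 64 mm long (along the laminator's x), 30 mm wide, hinged across its middle, ridges on both ends. 0 rad = off, far end raised; 0.36 rad = fully on, far end down against a stop. Starts at 0 to 0.05. Needs 2 to 5 N on the far half; no spring, stays where it is left; pressing the near end turns it off again.
- rocker_raised_end (a point): Point on top of the rocker's far half, 22 mm beyond the hinge line, moving with it: 99 mm above the worktop when off, 91 mm fully on. The paddle's top at the hinge line stays at 95 mm. A blunt tip centred here touches the slope with its inner edge at the end, so it comes to rest at about 91 to 94 mm.
- square_key (a joint): Square key 34x34 mm, pushed straight down; 0 m = out, 0.008 m = fully in (stop). Needs 3 to 5 N, no spring: it stays where it is left.
- square_key_top (a point): Centre of the square key's top, 97 mm above the worktop when out, 89 mm when fully in.
- round_key (a joint): Round key, 36 mm diameter, pushed straight down; 0 m = out, 0.007 m = fully in (stop). Spring key: starts to move at 1.8 N, fully in at 5 N, comes back up by itself when let go.
- round_key_top (a point): Centre of the round key's top, 97 mm above the worktop when out.
- bar_key (a joint): Narrow bar-shaped key, 52 mm long along the laminator's y and 15 mm wide: the jam release, to be left alone. 0 m = out, 0.006 m = fully in; spring key, moves from 1.8 N.
- bar_key_top (a point): Centre of the bar key's top, 97 mm above the worktop when out.
- eraser: White-and-grey eraser, 23x52x13 mm, lying on the laminator's deck behind the keys near its left end; loose, to be left alone. Origin: centre of its underside.
- glue_stick: Glue stick 28x95x28 mm lying in front of the laminator; loose, to be left alone. Origin: centre of its underside.
- binder_clip_0: Black binder clip 41x51x21 mm in front of the laminator; loose, to be left alone. Origin: centre of its underside.
- rubber_stamp: Wooden rubber stamp 28x58x73 mm standing to the left of the laminator; loose, to be left alone. Origin: centre of its underside.
- staple_box_a: Small staple box 41x74x27 mm to the right of the laminator; loose, to be left alone. Origin: centre of its underside.
- marker_grey: White marker with grey cap, 16x125x18 mm, lying behind the laminator; loose, to be left alone. Origin: centre of its underside.

How it is judged:
By the outcome, as a careful person would: the job done as asked, in the order asked, and still so for the second after the job is handed in, with the robot touching nothing.
It also fails if it takes over 40 s, if anything falls off the work surface, if the arm or the gripper's body presses on something with over 40 N, if the wrist force passes 120 N, or if a joint passes its speed limit or range.

## Robot

A 6-joint arm with a two-finger parallel gripper is mounted at the origin on a cart in front of the work surface, level with it; the furniture and walls round the work are solid. World frame = base frame: x ahead of the robot, y to its left, z up, the work surface at z = 0. Lengths are in m, angles in rad, forces in N, time in s.
With the tool pointing down it reaches from about 0.275 to 0.975 m from the base axis. Payload 8.4 kg.
Tool frame: the origin (TCP) lies where the fingers leave the gripper's body, on its centre line; the fingertips stand 88 mm ahead of it and the grasp point (between the pads) lies 69 mm ahead of it; z points along the fingers, y is the line along which they close (so a half turn about z gives the same grasp; the last joint's range is limited). The gripper opens to 92 mm and grips with 3 to 60 N. Pads are 20 mm wide; open, the fingers measure 128 mm over their backs; the gripper's body (75 mm by 189 mm) begins 69 mm behind the grasp point.
Start: joints at [1.198, 0.353, 1.633, -0, 1.155, -0.002], TCP at [0.226, 0.583, 0.303] pointing down, gripper open.
Joint ranges: [-2.63, 2.63], [-0.92, 2.1], [0.06, 2.66], [-1.3, 4.44], [0, 2.69], [-3.02, 3.02]. Speed limits (rad/s): [2.22, 2.22, 2.79, 3.14, 3.14, 3.14].

## Interface

Orientations are given as a 3x3 rotation matrix whose columns are the frame's x, y, z axes.
In Python, from plant import ctrl, cams gives the robot as it stands.
- The arm moves only by the tool jog_arm, never from a script. Its argument "steps" is text: rows parted by semicolons, each of 7 numbers parted by spaces: the shift along the tool's x, y, z in m, then the turn, a rotation vector about the tool's x, y, z in rad, then the opening, from 0 (shut) to 1 (fully open). A call has 1 to 5 rows; each row shifts and turns the commanded pose from where the row before left it, along the tool's axes as they then stand; what a row does not reach is not made up. A row lasts 1/10 s, in which the tool goes at most 50 mm and 8.59 degrees, less where a joint would pass 70% of its speed; a pose out of reach is approached as far as the arm can. A call is refused whole if a number of a shift passes 0.05 or a number of a turn 0.15, either way. A call with a gripper value outside its range is refused whole. The fingers move at their own pace and stop on an object; "grip_force" is the grip in N (left out, the last holds). Time passes only in rows, so rows that do not move let the fingers close. It gives the time, the measured TCP pose, the force, the opening and the grip force at its end, in the units of the state.
- ctrl.read_state(): the state, without advancing time (a new reading comes with each control period).
- cams.camera(name): name is "side" or "top"; returns the picture (420x560x3 uint8, red, green, blue); there is no depth.
- cams.get_calibration(name): a dict with "intrinsics" (3x3 intrinsics, pixels), "cam_to_world" (4x4, takes a point from camera to world coordinates). Camera axes: x right, y up, looking along -z (the intrinsics and any distortion apply to the point x, -y, -z); pixel columns grow to the right and rows downward; lengths in m; the calibration is good to about 2 mm. A picture is of the moment at which its call begins. get_calibration takes no time and is no camera call.
- ctrl.close_job(): hands the job in; it is judged then, once.
The state is a dict: "t": time; "q": joint angles; "joint_velocities": joint speeds; "effort": joint torques, N m; "position": TCP position; "orientation": TCP orientation; "wrist_force": force on the tool from outside, world axes, zero at the start; "moment": the same for the moment, N m; "opening": finger opening in m; "gripper_force": force on a finger pad.
Only numpy, scipy, OpenCV 4.12 (cv2) and the standard library are available. Lean on these libraries where they do the work, as an engineer would, in place of code of your own. Each camera call takes 0.05 s, during which the arm holds its last target. There are 200 camera calls.

## Working session

There is one attempt and no reset: what is moved stays moved. The work goes in short steps, Python scripts to look and compute and a tool call to move; the robot and the scene stay as the last step left them, time stands still between calls to the robot, and variables do not carry over. Pictures are saved under pics/ and viewed, at most 10 in all, crops included, and the job is handed in when it is done.

Besides the shell and the picture viewer there is one more tool, called after ">>>" as name(argument=value, ...) on one line, values as JSON. jog_arm: Moves the arm, as the interface text tells. Its arguments: {"type":"object","properties":{"steps":{"type":"string"},"grip_force":{"type":"number"}},"required":["steps"]}

```bash
mkdir -p pics; python3 - <<'E'
from plant import ctrl,cams
import cv2
for n in("top","side"):
    cv2.imwrite(f"pics/{n}0.png",cams.camera(n)[:,:,::-1]); c=cams.get_calibration(n); print(n,c)
s=ctrl.read_state();print(s)
E
```

```text
top {'intrinsics': array([[444.16456876,   0.        , 280.09618623],
       [  0.        , 444.16456876, 206.6097878 ],
       [  0.        ,   0.        ,   1.        ]]), 'cam_to_world': array([[ 0.01968366,  0.98966336, -0.14205275,  0.40832755],
       [-0.99976141,  0.01813737, -0.01217203,  0.03026067],
       [-0.00946975,  0.14225845,  0.98978425,  1.10134584],
       [ 0.        ,  0.        ,  0.        ,  1.        ]])}
side {'intrinsics': array([[505.62119432,   0.        , 283.43743251],
       [  0.        , 505.62119432, 207.87430751],
       [  0.        ,   0.        ,   1.        ]]), 'cam_to_world': array([[ 0.9850426 ,  0.08894332, -0.14758101,  0.33659508],
       [-0.17228041,  0.52449666, -0.83380016, -1.14149093],
       [ 0.00324479,  0.846754  ,  0.53197475,  0.84956312],
       [ 0.        ,  0.        ,  0.        ,  1.        ]])}
{'t': 0.1, 'q': array([ 1.19757414e+00,  3.53578918e-01,  1.63405446e+00, -7.36779607e-08,
        1.15520320e+00, -2.43749072e-03]), 'joint_velocities': array([-0.00064245, -0.0011086 , -0.00122431,  0.00022423, -0.00139832,
       -0.00110086]), 'effort': array([-3.74809215e-04, -5.94909811e+01, -3.34931803e+01,  6.99037942e-02,
        1.84481515e-02, -2.37042394e-05]), 'position': array([0.22636596, 0.58220517, 0.30204095]), 'orientation': array([[-9.32043309e-01,  3.62346608e-01, -4.53494627e-04],
       [ 3.62346892e-01,  9.32042589e-01, -1.15831530e-03],
       [ 2.96468588e-06, -1.24392240e-03, -9.99999226e-01]]), 'wrist_force': array([-0.12391796,  0.58902494,  0.26182462]), 'moment': array([-0.00416279,  0.02090379, -0.01004414]), 'gripper_force': 0.0, 'opening': 0.09196760638318559}
```

View pics/top0.png

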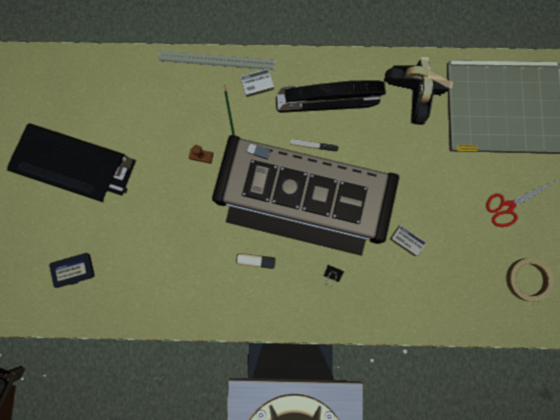

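View pics/side0.png

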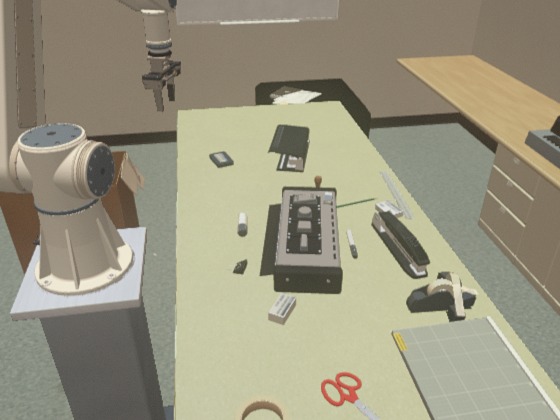

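The top view shows, left to right, the rocker at about (261,179), round key (291,186), square key (320,195) and bar key (350,203). The side view agrees. I'll zoom in and measure the bezels.

```bash
cat > h.py <<'E'
import numpy as np
from plant import ctrl,cams
def ray(n,u,v,z):
    c=cams.get_calibration(n);K=c["intrinsics"];T=c["cam_to_world"]
    d=np.linalg.inv(K)@[u,v,1];d=T[:3,:3]@[d[0],-d[1],-d[2]];o=T[:3,3]
    return o+d*(z-o[2])/d[2]
def proj(n,p):
    c=cams.get_calibration(n);K=c["intrinsics"];T=c["cam_to_world"]
    q=T[:3,:3].T@(np.array(p)-T[:3,3]);q=K@[q[0],-q[1],-q[2]];return q[:2]/q[2]
E
python3 - <<'E'
from h import *
import cv2
im=cv2.imread("pics/top0.png");s=cv2.imread("pics/side0.png")
a=cv2.resize(im[125:250,205:405],None,fx=4,fy=4,interpolation=cv2.INTER_CUBIC)
cv2.imwrite("pics/c1.png",a)
b=cv2.resize(s[180:290,260:350],None,fx=5,fy=5,interpolation=cv2.INTER_CUBIC)
cv2.imwrite("pics/c2.png",b)
# dark bezels
g=im.max(2);m=((g<60)*255).astype('uint8')
cs,_=cv2.findContours(m[150:230,238:372],cv2.RETR_EXTERNAL,cv2.CHAIN_APPROX_NONE)
for c in cs:
    if cv2.contourArea(c)>200:
        r=cv2.minAreaRect(c+np.array([238,150]));print(r,cv2.contourArea(c),ray("top",*r[0],.083))
E
```

```text
((278.25152587890625, 226.21249389648438), (86.34740447998047, 15.90300178527832), 13.626995086669922) 794.5 [0.50882378 0.04613225 0.083     ]
((349.4297790527344, 202.13763427734375), (27.882579803466797, 37.701446533203125), 12.994616508483887) 948.0 [ 0.56788545 -0.11758633  0.083     ]
((319.26470947265625, 194.94119262695312), (27.649057388305664, 37.593021392822266), 14.03624439239502) 936.5 [ 0.5835286  -0.04766205  0.083     ]
((289.23529052734375, 187.558837890625), (27.406524658203125, 37.83555603027344), 14.03624439239502) 930.0 [0.59971146 0.02237262 0.083     ]
((259.5, 180.5), (27.406524658203125, 37.593021392822266), 14.03624439239502) 927.0 [0.61523544 0.09212838 0.083     ]
```

View pics/c1.png

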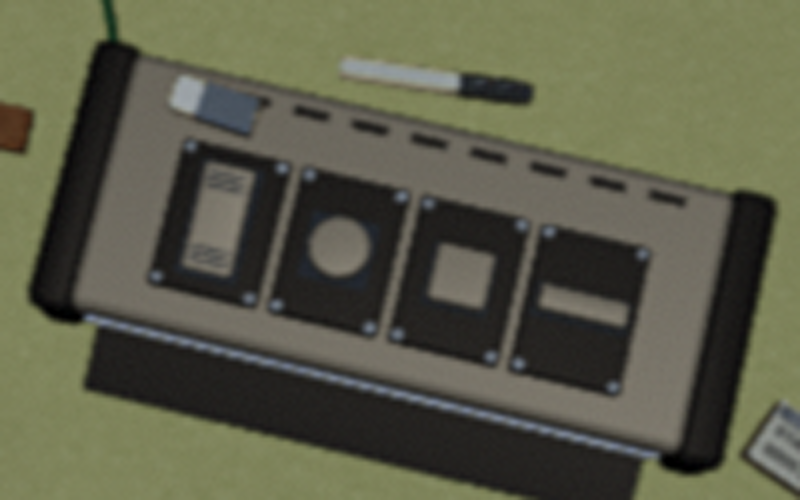

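View pics/c2.png

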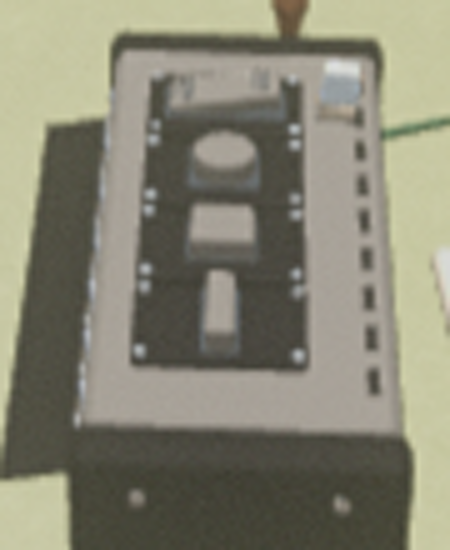

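The crops confirm the order: rocker at crop (219,219), round (340,246), square (461,276), bar at the right end. The eraser at (212,105) is behind the rocker. Next I'll measure the key tops in both views.

```bash
python3 - <<'E'
from h import *
import cv2
im=cv2.imread("pics/top0.png");s=cv2.imread("pics/side0.png")
def blobs(n,im,x0,x1,y0,y1,thr,z):
    m=((im.max(2)[y0:y1,x0:x1]>thr)*255).astype('uint8')
    k,l,st,c=cv2.connectedComponentsWithStats(m,connectivity=4)
    for i in range(1,k):
        if 40<st[i,4]<400:
            p=c[i]+[x0,y0]; print(n,st[i],p.round(1),ray(n,*p,z).round(4))
blobs("top",im,242,370,158,225,75,.097)
# side-view: predict key tops from top and compare by crop positions read by eye
B={'rocker':(.61524,.09213),'round':(.59971,.02237),'square':(.58353,-.04766),'bar':(.56789,-.11759)}
for k,(x,y) in B.items():
    u=proj("side",(x,y,.097));print(k,u.round(1),((u-[260,180]+.5)*5).round(0))
E
```

```text
top [  9   8  18  28 330] [259.1 179.4] [0.615  0.0922 0.097 ]
top [ 41  22  14  14 167] [289.5 186.3] [0.5999 0.022  0.097 ]
top [ 70  28  16  16 195] [319.9 193.6] [ 0.5842 -0.0481  0.097 ]
top [ 98  38  22  10 127] [350.4 201. ] [ 0.5685 -0.1179  0.097 ]
top [  0  49  72  18 169] [275.9 216.1] [0.5305 0.0518 0.097 ]
rocker [303.9 196. ] [222.  82.]
round [303.6 209.1] [221. 148.]
square [303.1 223.5] [218. 220.]
bar [302.7 239.1] [216. 298.]
```

>>> jog_arm(steps="0 0 0 0 0 -0.148 0; -0.036 -0.028 0 0 0 0 0; -0.036 -0.028 0 0 0 0 0; -0.036 -0.028 0 0 0 0 0; -0.036 -0.028 0 0 0 0 0", grip_force=20)

```text
t: 0.6
position: [0.3428, 0.44, 0.3024]
orientation: [[-0.975, 0.22, -0.0], [0.22, 0.975, -0.0], [0.0, -0.0, -1.0]]
wrist_force: [0.3, 0.2, 0.2]
opening: 0.0539
gripper_force: 0.0
```

>>> jog_arm(steps="-0.036 -0.028 0 0 0 0 0; -0.036 -0.028 0 0 0 0 0; -0.036 -0.028 0 0 0 0 0; -0.036 -0.028 0 0 0 0 0; -0.036 -0.028 0 0 0 0 0")

```text
t: 1.1
position: [0.4876, 0.2635, 0.3025]
orientation: [[-0.975, 0.221, -0.0], [0.221, 0.975, -0.0], [0.0, -0.0, -1.0]]
wrist_force: [0.0, -0.2, 0.1]
opening: 0.0138
gripper_force: 0.0
```

```bash
cat > d.py <<'E'
from h import *
import sys
P={'rocker':(.6368,.0872),'round':(.5999,.0220),'square':(.5842,-.0481)}
s=ctrl.read_state();R=s['orientation'];p=s['position']
print('t',s['t'],'tip',(p+.088*R[:,2]).round(4),'open',round(s['opening'],4),'F',s['wrist_force'].round(2))
yl=np.degrees(np.arctan2(R[1,1],R[0,1]));print('yaw of tool y',yl.round(2),'want 77.3; tilt',R[:,2].round(4))
for k,(x,y) in P.items(): print(k,(R.T@(np.array([x,y,.097])-p-.088*R[:,2])).round(4))
E
python3 d.py
```

```text
t 1.1 tip [0.4875 0.2635 0.2145] open 0.0138 F [ 0.04 -0.19  0.11]
yaw of tool y 77.24 want 77.3; tilt [-3.e-04 -1.e-04 -1.e+00]
rocker [-0.1845 -0.1389  0.1175]
round [-0.163  -0.2107  0.1175]
square [-0.1631 -0.2825  0.1176]
```

>>> jog_arm(steps="-0.036 -0.028 0 0 0 0 0; -0.036 -0.028 0 0 0 0 0; -0.036 -0.028 0 0 0 0 0; -0.036 -0.028 0 0 0 0 0; -0.036 -0.026 0 0 0 0 0")

```text
t: 1.6
position: [0.6326, 0.0889, 0.3024]
orientation: [[-0.975, 0.221, -0.001], [0.221, 0.975, -0.0], [0.001, -0.0, -1.0]]
wrist_force: [0.1, 0.4, 0.6]
opening: 0.0006
gripper_force: 0.0
```

>>> jog_arm(steps="0 0 0.04 0 0 0 0; 0 0 0.04 0 0 0 0; 0 0 0 0 0 0 0; 0 0 0 0 0 0 0; 0 0 0 0 0 0 0")

```text
t: 2.1
position: [0.6328, 0.0913, 0.2248]
orientation: [[-0.975, 0.22, 0.003], [0.22, 0.975, 0.0], [-0.002, 0.001, -1.0]]
wrist_force: [-0.6, 0.2, 0.1]
opening: 0.0004
gripper_force: 0.0
```

```bash
python3 d.py; python3 - <<'E'
from h import *
import cv2
t=cams.camera("top")[125:250,205:405,::-1];s=cams.camera("side")[150:270,250:350,::-1]
t=cv2.resize(t,(800,500));s=cv2.resize(s,(500,600),interpolation=cv2.INTER_CUBIC)
cv2.imwrite("pics/s2.png",s)
E
```

```text
t 2.1 tip [0.633  0.0913 0.1368] open 0.0004 F [-0.61  0.24  0.14]
yaw of tool y 77.26 want 77.3; tilt [ 2.5e-03  4.0e-04 -1.0e+00]
rocker [-0.0045 -0.0032  0.0398]
round [ 0.0171 -0.0749  0.0397]
square [ 0.017  -0.1468  0.0396]
```

View pics/s2.png

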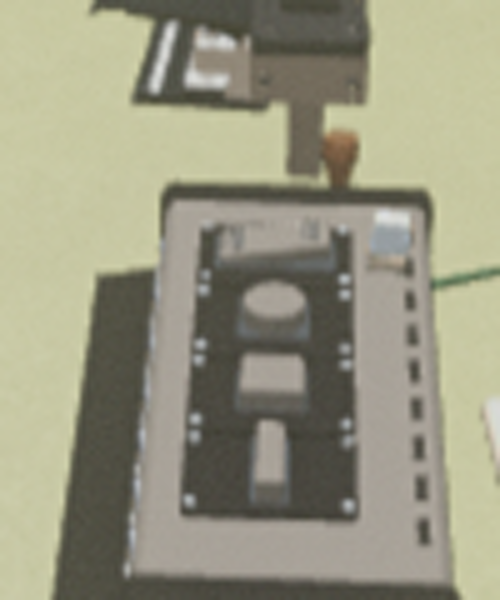

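The tip (crop about (305,172)) is over the rocker's far end and everything else is undisturbed. I'll make the small correction and descend.

>>> jog_arm(steps="-0.0045 -0.003 0.02 0 0 0 0; 0 0 0.012 0 0 0 0; 0 0 0 0 0 0 0; 0 0 0 0 0 0 0; 0 0 0 0 0 0 0")

```text
t: 2.7
position: [0.6359, 0.0871, 0.1915]
orientation: [[-0.975, 0.221, 0.001], [0.221, 0.975, 0.0], [-0.001, 0.0, -1.0]]
wrist_force: [-0.5, -0.1, 0.3]
opening: 0.0006
gripper_force: 0.0
```

>>> jog_arm(steps="0 0 0.003 0 0 0 0; 0 0 0.002 0 0 0 0; 0 0 0.002 0 0 0 0; 0 0 0.002 0 0 0 0; 0 0 0 0 0 0 0")

```text
t: 3.2
position: [0.6366, 0.0868, 0.1823]
orientation: [[-0.975, 0.221, 0.003], [0.221, 0.975, 0.0], [-0.002, 0.001, -1.0]]
wrist_force: [2.9, -0.5, 3.6]
opening: 0.0008
gripper_force: 1.9
```

```bash
python3 d.py
```

```text
t 3.2 tip [0.6368 0.0868 0.0943] open 0.0008 F [ 2.9  -0.54  3.61]
yaw of tool y 77.23 want 77.3; tilt [ 2.5e-03  1.0e-04 -1.0e+00]
rocker [ 0.0001  0.0004 -0.0027]
round [ 0.0217 -0.0714 -0.0028]
square [ 0.0215 -0.1432 -0.0029]
```

Contact made and the rocker is turning; pressing on to the stop.

>>> jog_arm(steps="0 0 0.002 0 0 0 0; 0 0 0.001 0 0 0 0; 0 0 0 0 0 0 0; 0 0 0 0 0 0 0")

```text
t: 3.6
position: [0.637, 0.0868, 0.181]
orientation: [[-0.975, 0.221, 0.004], [0.221, 0.975, 0.0], [-0.004, 0.001, -1.0]]
wrist_force: [-0.3, -1.9, 18.7]
opening: 0.0004
gripper_force: 8.8
```

>>> jog_arm(steps="0 0 0.001 0 0 0 0; 0 0 0.001 0 0 0 0; 0 0 0 0 0 0 0; 0 0 0 0 0 0 0")

```text
t: 4.0
position: [0.6371, 0.0868, 0.1806]
orientation: [[-0.975, 0.221, 0.004], [0.221, 0.975, 0.0], [-0.004, 0.001, -1.0]]
wrist_force: [-5.4, -2.0, 30.9]
opening: 0.0004
gripper_force: 15.3
```

The stop is reached (tip at 92.6 mm, 31 N). Lift and move over the square key.

>>> jog_arm(steps="0 0 -0.015 0 0 0 0; 0 0 -0.022 0 0 0 0; 0.0055 -0.036 0 0 0 0 0; 0.0055 -0.036 0 0 0 0 0; 0.0055 -0.036 0 0 0 0 0")

```text
t: 4.5
position: [0.5945, -0.0155, 0.2134]
orientation: [[-0.975, 0.22, -0.001], [0.22, 0.975, 0.0], [0.001, -0.0, -1.0]]
wrist_force: [0.6, 0.5, -0.9]
opening: -0.0001
gripper_force: 0.0
```

>>> jog_arm(steps="0.005 -0.035 0 0 0 0 0; 0 0 0 0 0 0 0; 0 0 0 0 0 0 0; 0 0 0 0 0 0 0")

```text
t: 4.9
position: [0.5832, -0.0472, 0.2136]
orientation: [[-0.975, 0.221, -0.0], [0.221, 0.975, 0.0], [0.0, 0.0, -1.0]]
wrist_force: [-0.2, 0.6, 0.5]
opening: 0.0003
gripper_force: 0.0
```

```bash
python3 d.py; python3 - <<'E'
from h import *
import cv2
s=cams.camera("side")[150:270,250:350,::-1]
cv2.imwrite("pics/s3.png",cv2.resize(s,(500,600),interpolation=cv2.INTER_CUBIC))
E
```

```text
t 4.9 tip [ 0.5832 -0.0471  0.1256] open 0.0003 F [-0.24  0.56  0.47]
yaw of tool y 77.24 want 77.3; tilt [-3.e-04  4.e-04 -1.e+00]
rocker [-0.0227  0.1429  0.0286]
round [-0.0011  0.0711  0.0286]
square [-0.0012 -0.0007  0.0286]
```

View pics/s3.png

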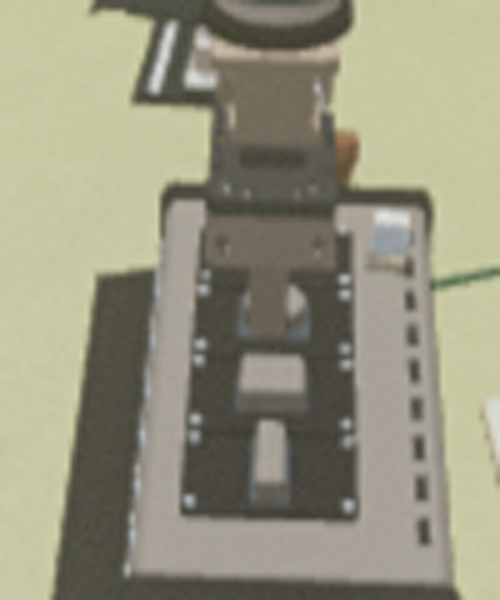

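The tip at crop (270,333) is 28 mm above the square key at (273,375), consistent with the projection. Descending.

>>> jog_arm(steps="-0.001 -0.0005 0.015 0 0 0 0; 0 0 0.012 0 0 0 0; 0 0 0.003 0 0 0 0; 0 0 0.003 0 0 0 0; 0 0 0 0 0 0 0")

```text
t: 5.45
position: [0.5836, -0.0484, 0.18]
orientation: [[-0.975, 0.221, -0.001], [0.221, 0.975, 0.0], [0.001, -0.0, -1.0]]
wrist_force: [0.1, 0.0, -0.8]
opening: 0.0002
gripper_force: 0.0
```

>>> jog_arm(steps="0 0 0.002 0 0 0 0; 0 0 0.002 0 0 0 0; 0 0 0 0 0 0 0; 0 0 0 0 0 0 0")

```text
t: 5.85
position: [0.5839, -0.0486, 0.1774]
orientation: [[-0.975, 0.221, 0.0], [0.221, 0.975, 0.0], [-0.0, 0.0, -1.0]]
wrist_force: [-3.0, 0.3, 7.9]
opening: 0.0005
gripper_force: 4.1
```

>>> jog_arm(steps="0 0 0.002 0 0 0 0; 0 0 0 0 0 0 0; 0 0 0 0 0 0 0")

```text
t: 6.15
position: [0.5839, -0.0486, 0.1772]
orientation: [[-0.975, 0.221, 0.001], [0.221, 0.975, -0.0], [-0.001, 0.0, -1.0]]
wrist_force: [-9.4, 1.4, 26.4]
opening: 0.0006
gripper_force: 13.5
```

At the stop: tip at 89.2 mm, 26 N. Now the round key.

>>> jog_arm(steps="0 0 -0.015 0 0 0 0; 0 0 -0.02 0 0 0 0; 0 0.036 0 0 0 0 0; 0 0.036 0 0 0 0 0; 0 0 0 0 0 0 0")

```text
t: 6.65
position: [0.6008, 0.0246, 0.2103]
orientation: [[-0.976, 0.219, 0.002], [0.219, 0.976, 0.001], [-0.002, 0.001, -1.0]]
wrist_force: [-0.8, -0.5, -0.2]
opening: 0.0006
gripper_force: 0.0
```

>>> jog_arm(steps="0 0 0 0 0 0 0; 0 0 0 0 0 0 0; 0 0 0 0 0 0 0")

```text
t: 6.95
position: [0.5995, 0.0208, 0.2096]
orientation: [[-0.975, 0.222, -0.0], [0.222, 0.975, -0.0], [0.0, -0.0, -1.0]]
wrist_force: [1.2, 0.2, -0.2]
opening: 0.0001
gripper_force: 0.0
```

```bash
python3 d.py; python3 - <<'E'
from h import *
import cv2
t=cams.camera("side")[150:270,250:350,::-1]
cv2.imwrite("pics/s4.png",cv2.resize(t,(500,600),interpolation=cv2.INTER_CUBIC))
E
```

```text
t 6.95 tip [0.5995 0.0207 0.1216] open 0.0001 F [ 1.17  0.2  -0.18]
yaw of tool y 77.18 want 77.3; tilt [-3.e-04 -2.e-04 -1.e+00]
rocker [-0.0216  0.0731  0.0246]
round [-0.0001  0.0013  0.0246]
square [-0.0003 -0.0705  0.0246]
```

View pics/s4.png

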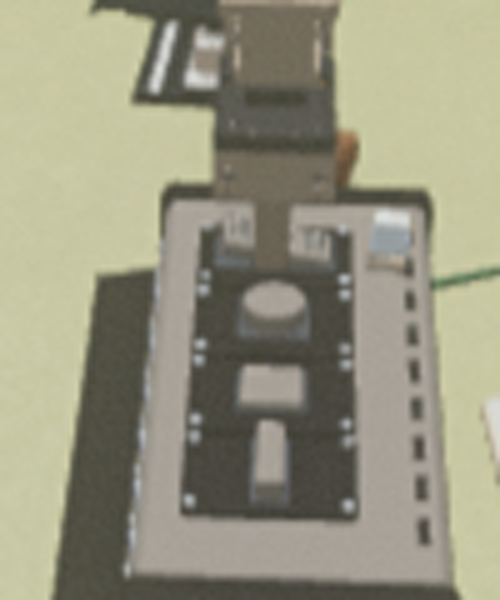

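The picture shows the square key sunk at (271,386) and the rocker tilted to its far side; the round key at (274,303) is still up. Now press it (target tip height about 90 mm).

>>> jog_arm(steps="0 0.001 0.012 0 0 0 0; 0 0 0.01 0 0 0 0; 0 0 0.004 0 0 0 0; 0 0 0.004 0 0 0 0; 0 0 0 0 0 0 0")

```text
t: 7.5
position: [0.5995, 0.0224, 0.1791]
orientation: [[-0.975, 0.221, -0.002], [0.221, 0.975, -0.0], [0.001, -0.001, -1.0]]
wrist_force: [-2.4, -1.9, 4.4]
opening: 0.0004
gripper_force: 2.2
```

>>> jog_arm(steps="0 0 0.002 0 0 0 0; 0 0 0.002 0 0 0 0; 0 0 0 0 0 0 0; 0 0 0 0 0 0 0")

```text
t: 7.9
position: [0.5998, 0.0225, 0.1782]
orientation: [[-0.975, 0.221, 0.0], [0.221, 0.975, -0.0], [-0.0, -0.0, -1.0]]
wrist_force: [-10.4, -2.3, 26.4]
opening: 0.0005
gripper_force: 13.2
```

Fully in (tip at 90.2 mm, 26 N). Release and rise clear.

>>> jog_arm(steps="0 0 -0.015 0 0 0 0; 0 0 -0.03 0 0 0 0; 0 0 -0.04 0 0 0 0; 0 0 -0.04 0 0 0 0; 0 0 0 0 0 0 0")

```text
t: 8.4
position: [0.6026, 0.023, 0.3067]
orientation: [[-0.975, 0.221, 0.01], [0.221, 0.975, 0.001], [-0.009, 0.003, -1.0]]
wrist_force: [0.2, 0.2, -0.5]
opening: 0.0006
gripper_force: 0.0
```

>>> jog_arm(steps="0.04 0 0 0 0 0 0; 0.04 0 0 0 0 0 0; 0.04 0 0 0 0 0 0; 0.04 0 0 0 0 0 0; 0 0 0 0 0 0 0")

```text
t: 8.9
position: [0.4395, 0.0585, 0.2998]
orientation: [[-0.975, 0.22, -0.003], [0.22, 0.975, 0.0], [0.003, -0.001, -1.0]]
wrist_force: [1.0, -0.9, -0.1]
opening: 0.0002
gripper_force: 0.0
```

```bash
python3 - <<'E'
from h import *
import cv2
t=cams.camera("side")[150:270,250:350,::-1]
cv2.imwrite("pics/s5.png",cv2.resize(t,(500,600),interpolation=cv2.INTER_CUBIC))
E
```

```text
(no output)
```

View pics/s5.png

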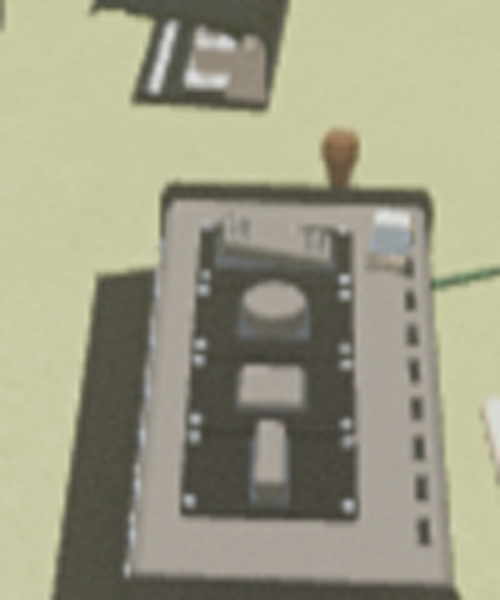

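The rocker at (275,240) is far end down, the round key (274,300) is back up, the square key (271,386) is in, and the bar key and loose things are untouched.

```bash
python3 -c "
from plant import ctrl
print(ctrl.close_job())"
```

```text
the job is handed in; nothing more can be done
None
```

The laminator is started and the job handed in at about 9 s: rocker fully on, square key pushed in and staying in, round key pressed and back up, bar key and loose things left untouched.

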